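# Load the filled sample bottles into the transport caddy

### The job

Pack the four filled sample bottles (dark contents, black disc on the cap) into the green transport caddy, each standing upright in the well of its own cap colour. Leave the two unused bottles (pale, white disc on the cap) standing where they are. Keep the filled bottles upright all the way and set them down gently: do not drop or throw them.

Things in the scene. Friction and masses are not known exactly. Their poses are not given: they have to be found in the camera images.
- purple_filled: FILLED sample bottle, purple cap: dark-red contents, white paper band round the body, BLACK disc (20 mm) on the middle of the cap's top; 50 to 110 g. Round: body 38 mm in diameter up to 54 mm, then a purple cap 34 mm in diameter from 56 to 76 mm, its top. Loose, upright on the table. Origin at the centre of its underside, z up.
- red_filled: FILLED sample bottle, red cap: dark-red contents, white paper band round the body, BLACK disc (20 mm) on the middle of the cap's top; 50 to 110 g. Round: body 38 mm in diameter up to 54 mm, then a red cap 34 mm in diameter from 56 to 76 mm, its top. Loose, upright on the table. Origin at the centre of its underside, z up.
- yellow_filled: FILLED sample bottle, yellow cap: dark-red contents, white paper band round the body, BLACK disc (20 mm) on the middle of the cap's top; 50 to 110 g. Round: body 38 mm in diameter up to 54 mm, then a yellow cap 34 mm in diameter from 56 to 76 mm, its top. Loose, upright on the table. Origin at the centre of its underside, z up.
- blue_filled: FILLED sample bottle, blue cap: dark-red contents, white paper band round the body, BLACK disc (20 mm) on the middle of the cap's top; 50 to 110 g. Round: body 38 mm in diameter up to 54 mm, then a blue cap 34 mm in diameter from 56 to 76 mm, its top. Loose, upright on the table. Origin at the centre of its underside, z up.
- purple_unused: UNUSED empty look-alike with a purple cap, not for the caddy: pale body, white paper band, WHITE disc (20 mm) on the middle of the cap's top; 25 to 50 g. Round: body 38 mm in diameter up to 54 mm, then a purple cap 34 mm in diameter from 56 to 76 mm, its top. Loose, upright on the table. Origin at the centre of its underside, z up.
- yellow_unused: UNUSED empty look-alike with a yellow cap, not for the caddy: pale body, white paper band, WHITE disc (20 mm) on the middle of the cap's top; 25 to 50 g. Round: body 38 mm in diameter up to 54 mm, then a yellow cap 34 mm in diameter from 56 to 76 mm, its top. Loose, upright on the table. Origin at the centre of its underside, z up.
- purple_well: The purple open square cup, one of four fixed 2 x 2, centres 84 mm apart, in the fixed green caddy (190 x 190 mm, rim 18 mm high, two side lugs to 230 mm). Inside 58 x 58 mm, walls 4 mm; x, y along its walls. Origin: centre of its underside, 8 mm above the table; inner floor 12 mm, rim 30 mm above the table. Colours change corners.
- red_well: The red open square cup, one of four fixed 2 x 2, centres 84 mm apart, in the fixed green caddy (190 x 190 mm, rim 18 mm high, two side lugs to 230 mm). Inside 58 x 58 mm, walls 4 mm; x, y along its walls. Origin: centre of its underside, 8 mm above the table; inner floor 12 mm, rim 30 mm above the table. Colours change corners.
- yellow_well: The yellow open square cup, one of four fixed 2 x 2, centres 84 mm apart, in the fixed green caddy (190 x 190 mm, rim 18 mm high, two side lugs to 230 mm). Inside 58 x 58 mm, walls 4 mm; x, y along its walls. Origin: centre of its underside, 8 mm above the table; inner floor 12 mm, rim 30 mm above the table. Colours change corners.
- blue_well: The blue open square cup, one of four fixed 2 x 2, centres 84 mm apart, in the fixed green caddy (190 x 190 mm, rim 18 mm high, two side lugs to 230 mm). Inside 58 x 58 mm, walls 4 mm; x, y along its walls. Origin: centre of its underside, 8 mm above the table; inner floor 12 mm, rim 30 mm above the table. Colours change corners.

How it is judged:
By the outcome, as a careful person would: the job done as asked, in the order asked, and still so for the second after the job is handed in, with the robot touching nothing.
It also fails if it takes over 99 s, if anything falls off the work surface, if the arm or the gripper's body presses on something with over 40 N, if the wrist force passes 120 N, or if a joint passes its speed limit or range.

### The arm

A 7-joint arm with a two-finger parallel gripper is mounted at the origin on the work surface. World frame = base frame: x ahead of the robot, y to its left, z up, the work surface at z = 0. Lengths are in m, angles in rad, forces in N, time in s.
With the tool pointing down it reaches from about 0.4 to 0.875 m from the base axis. Payload 19.3 kg.
Tool frame: the origin (TCP) lies between the finger pads; the fingertips stand 14 mm ahead of it and the grasp point (between the pads) lies 5 mm behind it (arm.finger_overhang is the distance from the TCP to the fingertips, in m); z points along the fingers, y is the line along which they close (so a half turn about z gives the same grasp; the last joint's range is limited). The gripper opens to 85 mm and grips with 20 to 120 N. Pads are 22 mm wide; open, the fingers measure 114 mm over their backs; the gripper's body (76 mm by 85 mm) begins 54 mm behind the grasp point. The pads swing forward as they close: fully open they stand 13 mm farther back than shut.
Start: joints at [1.158, 0.521, -0.036, 1.599, 0.021, 1.021, -0.113], TCP at [0.21, -0.589, 0.245] pointing down, gripper open.
Joint ranges: [-2.91, 2.91], [-0.3, 2.13], [-1.5, 1.42], [0.17, 2.43], [-1.26, 4.41], [0.16, 1.93], [-2.52, 2.52]. Speed limits (rad/s): [1.89, 1.89, 2.39, 2.39, 3.01, 3.01, 3.01].

### API

Orientations are given as a unit quaternion [w, x, y, z].
In Python, from rig import arm gives the robot as it stands.
- The arm moves only by the tool drive_tool, never from a script. Its argument "steps" is a list that holds one entry, the list of rows, each a list of 4 numbers: the shift along the tool's x, y, z in m, then the turn about the tool's z in degrees. In form: [[[dx, dy, dz, turn], ...]]. A call has 1 to 20 rows; each row shifts and turns the commanded pose from where the row before left it, along the tool's axes as they then stand; what a row does not reach is not made up. A row lasts 1/12 s, in which the tool goes at most 41.7 mm and 7.16 degrees, less where a joint would pass 70% of its speed; a pose out of reach is approached as far as the arm can. A call with a gripper value outside its range is refused whole. "claw" is the opening, from -1 (shut) to 1 (fully open), set as the call begins (left out, the last holds). The fingers move at their own pace and stop on an object; the grip force is fixed at half the most. Time passes only in rows, so rows that do not move let the fingers close. It gives the time, the measured TCP pose, the force, the opening and the grip force at its end, in the units of the state.
- arm.get_state(): the state, without advancing time (a new reading comes with each control period).
- arm.read_camera(name): name is "scene" or "top" or "wrist"; returns the picture (480x640x3 uint8, red, green, blue); there is no depth.
- arm.camera_info(name): a dict with "fovy" (degrees; the focal length in pixels is half the picture's height over the tangent of half this angle, whatever the lens; pixels are square), "cx", "cy" (the principal point, pixels), "eye" and "orientation" of the camera in the world. Camera axes: x right, y up, looking along -z (the intrinsics and any distortion apply to the point x, -y, -z); pixel columns grow to the right and rows downward; lengths in m; the calibration is good to about 2 mm. A picture is of the moment at which its call begins: read the wrist's pose just before it. camera_info takes no time and is no camera call; for the wrist camera it gives the pose at the moment of the call.
- arm.close_job(): hands the job in; it is judged then, once.
Trained networks look in the newest picture that a camera, given by its name, has taken for a name from the list of things; names that differ only in an ending like _2 or _b are one class to them, and where a whole thing is asked for, a point or a joint stands for the part that bears it (a point fixed in the world has none). Each returns a list of dicts, best first, with "confidence" (0 to 1); they miss things now and then, are a little off and sometimes report something else, mostly with a low value. They report only what shows in the picture. A call takes as long as a camera call.
- arm.boxes_of(name, camera): "position" ([column, row] in pixels, amid what is visible of it).
- arm.masks_of(name, camera): "mask" (480x640 bool, what is visible of it) and "position" ([column, row] in pixels, amid what is visible of it).
- arm.landmark_of(name, camera): "position" ([column, row] in pixels: a listed point, or the origin of a listed thing).
The state is a dict: "t": time; "joints": joint angles; "joint_vel": joint speeds; "tau": joint torques, N m; "tcp_pos": TCP position; "ee_rot": TCP orientation; "force": force on the tool from outside, world axes, zero at the start; "moment": the same for the moment, N m; "grip_width": finger opening in m; "grasp_force": force on a finger pad.
Only numpy, scipy, OpenCV 4.12 (cv2) and the standard library are available. Lean on these libraries where they do the work, as an engineer would, in place of code of your own. Each camera call takes 0.05 s, during which the arm holds its last target. There are 200 camera calls.

## Working session

There is one attempt and no reset: what is moved stays moved. The work goes in short steps, Python scripts to look and compute and a tool call to move; the robot and the scene stay as the last step left them, time stands still between calls to the robot, and variables do not carry over. Pictures are saved under pics/ and viewed, at most 14 in all, crops included, and the job is handed in when it is done.

Besides the shell and the picture viewer there is one more tool, called after ">>>" as name([rows], argument=value, ...), one row to a line, values as JSON. drive_tool: Moves the arm, as the interface text tells. Its arguments: {"type":"object","properties":{"steps":{"type":"array"},"claw":{"type":"number"}},"required":["steps"]}

```bash
ls; mkdir -p pics; python3 - <<'E'
from rig import arm
import cv2
for n in ("scene","top"):
    im=arm.read_camera(n); cv2.imwrite(f"pics/{n}0.png",im[:,:,::-1]); print(n,arm.camera_info(n))
print(arm.get_state())
E
```

```text
pics
scene {'fovy': 44.50247440547249, 'cx': 319.46047004241507, 'cy': 240.82837698210867, 'eye': array([1.1399078 , 0.79226185, 0.68019778]), 'orientation': array([0.27335318, 0.15798083, 0.4544893 , 0.83292231])}
top {'fovy': 57.072854948186404, 'cx': 318.74537702793316, 'cy': 243.62804839004846, 'eye': array([ 0.3958586 , -0.0175054 ,  1.02693293]), 'orientation': array([-0.70049429, -0.04923556,  0.0426717 ,  0.71067766])}
{'t': 0.1, 'joints': array([ 1.15783076,  0.52196557, -0.03634288,  1.59992106,  0.021182  ,
        1.0211026 , -0.11280334]), 'joint_vel': array([-0.00060376, -0.00240401,  0.00085724, -0.00028294,  0.00115149,
       -0.00111488, -0.00046789]), 'tau': array([ 5.07709687e-03, -9.28485060e+01,  1.98408723e+00, -3.70536232e+01,
        1.81203929e-02,  5.43116024e-03,  6.91441801e-05]), 'tcp_pos': array([ 0.2099481 , -0.5883886 ,  0.24478687]), 'ee_rot': array([-4.94301250e-04,  9.85350683e-01,  1.70539659e-01, -1.09470094e-04]), 'force': array([-0.17540039, -0.04061273, -0.13459886]), 'moment': array([-0.00723776, -0.02879082, -0.00384868]), 'grasp_force': 0.0, 'grip_width': 0.0854411712995973}
```

View pics/top0.png

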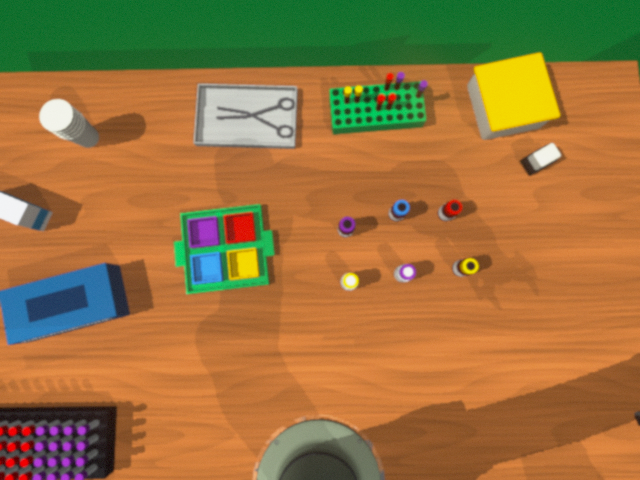

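View pics/scene0.png

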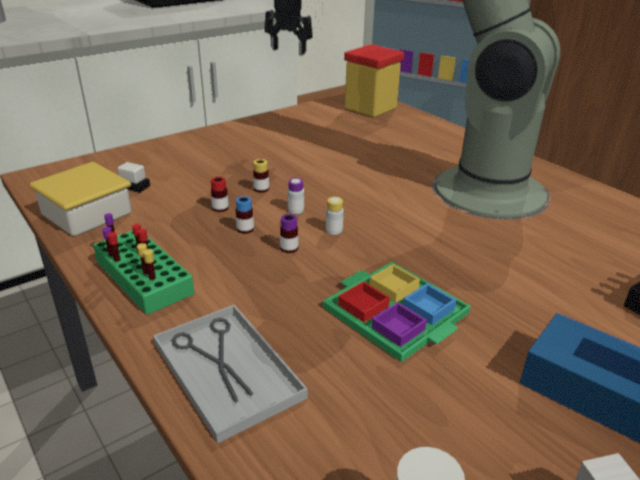

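The top view shows the filled bottles (black discs): purple at (347,226), blue (401,209), red (452,209), yellow (468,266). The unused ones are at (349,281) and (405,272). The wells sit around (223,249): purple upper left, red upper right, blue lower left, yellow lower right.

```bash
cat > h.py <<'E'
from rig import arm
import numpy as np, cv2
from scipy.spatial.transform import Rotation as R
def rot(q): return R.from_quat(np.roll(q,-1)).as_matrix()
def ray(px,ci):
    f=240/np.tan(np.radians(ci["fovy"]/2))
    return rot(ci["orientation"])@np.array([(px[0]-ci["cx"])/f,-(px[1]-ci["cy"])/f,-1])
def at_z(px,z,ci):
    d=ray(px,ci); return ci["eye"]+d*(z-ci["eye"][2])/d[2]
def proj(p,ci):
    f=240/np.tan(np.radians(ci["fovy"]/2)); c=rot(ci["orientation"]).T@(np.array(p)-ci["eye"])
    return np.array([ci["cx"]+f*c[0]/-c[2],ci["cy"]-f*c[1]/-c[2]])
E
python3 - <<'E'
from h import *
np.set_printoptions(precision=4,suppress=True)
for cam in("top","scene"):
    im=arm.read_camera(cam); ci=arm.camera_info(cam)
    for c in("purple","red","yellow","blue"):
        for k in("filled","unused","well"):
            if k=="unused" and c in("red","blue"): continue
            n=c+"_"+k
            for d in arm.landmark_of(n,cam)[:2]:
                print(cam,n,round(d["confidence"],2),d["position"],at_z(d["position"],.008 if k=="well" else 0,ci)[:2])
ci=arm.camera_info("top");im=arm.read_camera("top")
# disc centres in top image
for n,p,dark in(("purple",(347,226),1),("blue",(401,209),1),("red",(452,209),1),("yellow",(468,266),1),("yu",(349,281),0),("pu",(405,272),0)):
    x,y=p; w=im[y-14:y+15,x-14:x+15].astype(int)
    hsv=cv2.cvtColor(w.astype(np.uint8),cv2.COLOR_RGB2HSV)
    h0={"p":(130,155),"b":(100,125),"r":(0,5),"y":(22,35)}[n[0]]
    m=((hsv[...,0]>=h0[0])&(hsv[...,0]<=h0[1])&(hsv[...,1]>120)&(hsv[...,2]>70)).astype(np.uint8)
    pts=np.argwhere(m)[:,::-1].astype(np.int32)
    c,r=cv2.minEnclosingCircle(pts) if len(pts) else ((0,0),0)
    q=(c[0]+x-14,c[1]+y-14); print(n,q,r,at_z(q,.076,ci)[:2])
E
```

```text
top purple_filled 0.53 [344.9, 228.2] [ 0.566 -0.071]
top purple_filled 0.36 [460.9, 271.1] [ 0.461  -0.3378]
top purple_unused 0.89 [402.2, 273.0] [ 0.4586 -0.2017]
top purple_well 0.94 [202.8, 232.5] [0.5596 0.2623]
top red_filled 0.68 [445.7, 216.1] [ 0.5912 -0.3092]
top red_well 0.85 [242.5, 230.9] [0.562  0.1691]
top red_well 0.17 [208.9, 266.7] [0.4791 0.2465]
top yellow_filled 0.63 [461.6, 270.9] [ 0.4614 -0.3394]
top yellow_unused 0.74 [347.5, 281.0] [ 0.4418 -0.0744]
top yellow_unused 0.35 [402.3, 272.1] [ 0.4606 -0.202 ]
top yellow_well 0.92 [247.3, 262.7] [0.4871 0.1573]
top blue_filled 0.55 [393.7, 211.7] [ 0.6037 -0.1872]
top blue_well 0.8 [208.7, 267.8] [0.4766 0.2469]
scene purple_filled 0.61 [287.1, 249.0] [ 0.5666 -0.0713]
scene purple_unused 0.62 [294.5, 210.2] [ 0.4593 -0.1987]
scene red_filled 0.58 [221.3, 204.1] [ 0.5847 -0.3237]
scene red_well 0.61 [364.8, 305.2] [0.563  0.1756]
scene yellow_filled 0.56 [261.8, 189.4] [ 0.4658 -0.3324]
scene yellow_unused 0.58 [334.0, 224.9] [ 0.4249 -0.092 ]
scene yellow_well 0.87 [392.7, 285.4] [0.4804 0.161 ]
scene blue_well 0.57 [428.9, 305.7] [0.4687 0.2453]
purple (347.0, 224.5) 7.826338291168213 [ 0.5615 -0.0718]
blue (400.8571424484253, 207.5714282989502) 7.986057281494141 [ 0.5973 -0.1906]
red (451.91860485076904, 208.29069805145264) 9.65931510925293 [ 0.5939 -0.3021]
yellow (469.22222232818604, 266.0) 9.27638053894043 [ 0.4669 -0.3325]
yu (350.6785717010498, 280.0) 8.342960357666016 [ 0.4405 -0.077 ]
pu (407.6071434020996, 271.5982141494751) 7.773316860198975 [ 0.4568 -0.1998]
```

>>> drive_tool([
  [[0, 0, 0, 6.55], [0, 0, 0, 6.55], [0, 0, 0, 6.55], [0.02, -0.02, 0, 0], [0.025, -0.025, 0, 0], [0.025, -0.025, 0, 0], [0.025, -0.025, 0, 0], [0.025, -0.025, 0, 0], [0.025, -0.025, 0, 0], [0.025, -0.025, 0, 0], [0.02, -0.02, 0, 0], [0.01, -0.01, 0, 0], [0, 0, 0, 0], [0, 0, 0, 0]],
])

```text
t: 2.42
tcp_pos: [0.4105, -0.3883, 0.2453]
ee_rot: [0.0, 1.0, 0.001, -0.0]
force: [-0.5, -0.7, -0.9]
grip_width: 0.0851
grasp_force: 0.0
```

```bash
python3 - <<'E'
from h import *
np.set_printoptions(precision=4,suppress=True)
s=arm.get_state(); print(s["t"],s["tcp_pos"],rot(s["ee_rot"]))
ci=arm.camera_info("wrist"); im=arm.read_camera("wrist"); cv2.imwrite("pics/w1.png",im[:,:,::-1]); print(ci)
for n,p in dict(yellow=(.467,-.3325),red=(.594,-.302),blue=(.597,-.1906),pu=(.457,-.2)).items(): print(n,proj((*p,.076),ci))
# caddy fit
ci=arm.camera_info("top"); im=arm.read_camera("top")
P=[]
for c in("purple","red","yellow","blue"):
    d=arm.masks_of(c+"_well","top")[0]; m=d["mask"].astype(np.uint8)
    r=cv2.minAreaRect(np.argwhere(m)[:,::-1].astype(np.float32)); q=at_z(r[0],.028,ci)[:2]
    print(c,d["confidence"],r,m.sum(),q); P.append(q)
P=np.array(P);print("centre",P.mean(0))
M=np.array([[1,1],[1,-1],[-1,-1],[-1,1]])*.042;C=P-P.mean(0)
a=np.arctan2((M[:,0]*C[:,1]-M[:,1]*C[:,0]).sum(),(M*C).sum()); Rm=np.array([[np.cos(a),-np.sin(a)],[np.sin(a),np.cos(a)]])
print(np.degrees(a)); print(P.mean(0)+M@Rm.T)
E
```

```text
2.4167 [ 0.4105 -0.3883  0.2453] [[ 1.      0.0013 -0.    ]
 [ 0.0013 -1.     -0.0001]
 [-0.      0.0001 -1.    ]]
{'fovy': 71.47198829515911, 'cx': 319.7572712000925, 'cy': 238.2233966577592, 'eye': array([ 0.4939, -0.3882,  0.3745]), 'orientation': array([ 0.6978, -0.1167,  0.1165, -0.697 ])}
yellow [255.8737 155.9794]
red [204.7591 -18.1229]
blue [ 54.8482 -23.1534]
pu [106.3202 167.4249]
purple 0.66 ((203.06712341308594, 231.88768005371094), (29.939847946166992, 31.14372444152832), 83.9909896850586) 919 [0.5578 0.2562]
red 0.79 ((239.45083618164062, 227.95904541015625), (30.782150268554688, 30.601078033447266), 84.80557250976562) 894 [0.5656 0.1726]
yellow 0.65 ((242.11883544921875, 263.6881408691406), (29.453102111816406, 29.35359764099121), 84.2894058227539) 838 [0.4832 0.1657]
blue 0.96 ((206.26849365234375, 268.29571533203125), (29.69206428527832, 31.438655853271484), 86.42366790771484) 888 [0.4739 0.2472]
centre [0.5202 0.2104]
5.6880344865842405
[[0.5578 0.2564]
 [0.5661 0.1728]
 [0.4825 0.1645]
 [0.4742 0.248 ]]
```

View pics/w1.png

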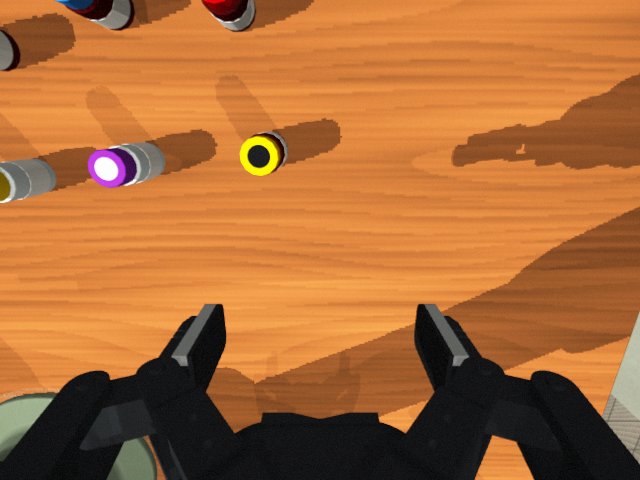

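The yellow disc is at (258,154), within 2 px of where the top view predicts it. I'll descend on it.

>>> drive_tool([
  [[0.02, -0.02, 0, 0], [0.0275, -0.024, 0.01, 0], [0.01, -0.01, 0.02, 0], [0, 0, 0.03, 0], [0, 0, 0.035, 0], [0, 0, 0.035, 0], [0, 0, 0.03, 0], [0, 0, 0.025, 0], [0, 0, 0.015, 0], [0, 0, 0.007, 0], [0, 0, 0, 0], [0, 0, 0, 0]],
], claw=1)

```text
t: 3.72
tcp_pos: [0.4677, -0.3351, 0.0388]
ee_rot: [0.0, 1.0, -0.0, 0.0]
force: [-0.2, -0.7, 0.9]
grip_width: 0.0858
grasp_force: 0.0
```

>>> drive_tool([
  [[0, 0, 0, 0], [0, 0, 0, 0], [0, 0, 0, 0], [0, 0, 0, 0], [0, 0, 0, 0], [0, 0, 0, 0], [0, 0, 0, 0], [0, 0, 0, 0], [0, 0, 0, 0], [0, 0, 0, 0]],
], claw=-1)

```text
t: 4.55
tcp_pos: [0.4679, -0.3349, 0.0392]
ee_rot: [0.0, 1.0, -0.0, 0.0]
force: [-3.0, 1.3, 11.6]
grip_width: 0.0364
grasp_force: 58.8
```

>>> drive_tool([
  [[0, 0, -0.005, 0], [0, 0, -0.01, 0], [0, 0, -0.02, 0], [0, 0, -0.025, 0], [0, 0, -0.025, 0], [0, 0, -0.02, 0], [0, 0, -0.01, 0], [0, 0, 0, 0]],
])

```text
t: 5.22
tcp_pos: [0.4684, -0.3353, 0.1558]
ee_rot: [0.001, 1.0, -0.0, 0.002]
force: [-0.2, -0.9, -0.8]
grip_width: 0.0368
grasp_force: 60.0
```

```bash
python3 - <<'E'
from h import *
print(arm.get_state()["tcp_pos"])
a=arm.read_camera("wrist");b=arm.read_camera("scene"); cv2.imwrite("pics/w2.png",np.hstack([a[:,:,::-1],b[:,:,::-1]])[::2,::2])
E
```

```text
[ 0.46841984 -0.33527657  0.15582832]
```

View pics/w2.png

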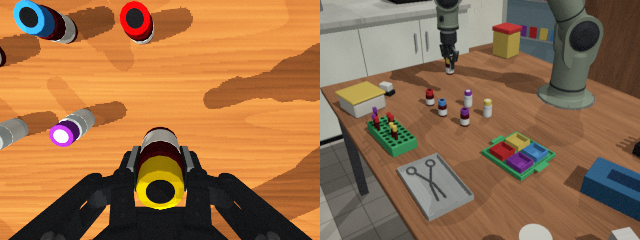

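```bash
python3 - <<'E'
from h import *
ci=arm.camera_info("wrist"); t=arm.get_state()["tcp_pos"]; a=arm.read_camera("wrist")
for h in(0,.027,.076): print(h,proj(t+[0,0,h-.038],ci))
cv2.imwrite("pics/w3.png",a[200:480,160:480,::-1])
E
```

```text
0 [319.74853337 282.27514736]
0.027 [319.74397909 307.66522015]
0.076 [319.73047265 382.9635448 ]
```

View pics/w3.png

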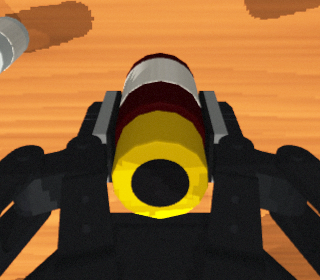

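The disc is at (319,383), as predicted for an upright bottle. I'll carry it to the yellow well.

>>> drive_tool([
  [[0, -0.01, 0, 0], [0, -0.02, 0, 0], [0.002, -0.03, 0, 0], [0.002, -0.035, 0, 0], [0.002, -0.035, 0, 0], [0.002, -0.035, 0, 0], [0.002, -0.035, 0, 0], [0.002, -0.035, 0, 0], [0.002, -0.035, 0, 0], [0, -0.035, 0, 0], [0, -0.035, 0, 0], [0, -0.035, 0, 0], [0, -0.035, 0, 0], [0, -0.035, 0, 0], [0, -0.03, 0, 0], [0, -0.015, 0, 0], [0, -0.01, 0, 0], [0, 0, 0, 0], [0, 0, 0, 0]],
])

```text
t: 6.95
tcp_pos: [0.4812, 0.1648, 0.1528]
ee_rot: [0.0, 1.0, 0.0, -0.001]
force: [-0.1, -0.7, 0.0]
grip_width: 0.0365
grasp_force: 60.1
```

```bash
python3 - <<'E'
from h import *
np.set_printoptions(precision=4,suppress=True)
ci=arm.camera_info("wrist"); s=arm.get_state(); t=s["tcp_pos"]; a=arm.read_camera("wrist");print(t,s["ee_rot"],s["grip_width"])
W=dict(p=(.558,.256),r=(.566,.173),y=(.4825,.1645),b=(.474,.248)); u=np.radians(5.7)
a=a.copy()
for w in W.values():
    q=[proj((w[0]+.029*(c*np.cos(u)-d*np.sin(u)),w[1]+.029*(c*np.sin(u)+d*np.cos(u)),.030),ci) for c,d in((1,1),(1,-1),(-1,-1),(-1,1))]
    cv2.polylines(a,[np.int32(np.round(q))],True,(255,255,255),1)
cv2.imwrite("pics/w4.png",a[:,:,::-1])
E
```

```text
[0.4812 0.1648 0.1528] [ 0.0004  1.      0.     -0.0005] 0.036504945603824945
```

View pics/w4.png

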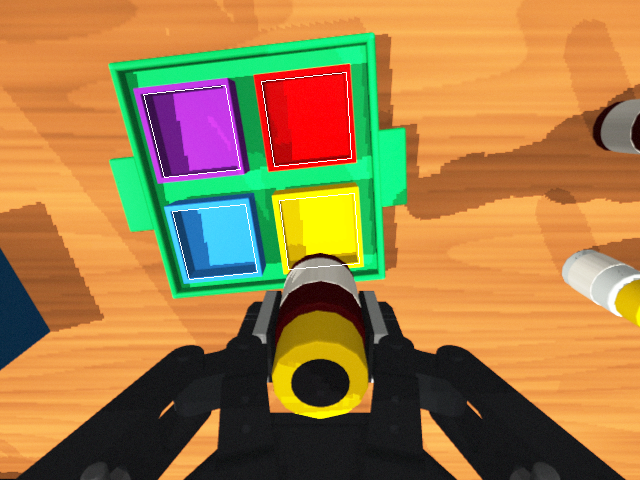

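The projected rims match the picture and the bottle is upright over the yellow well at about (320,230). Lowering it now.

>>> drive_tool([
  [[0.001, 0, 0.01, 0], [0, 0, 0.02, 0], [0, 0, 0.02, 0], [0, 0, 0.02, 0], [0, 0, 0.012, 0], [0, 0, 0.007, 0], [0, 0, 0.005, 0], [0, 0, 0.003, 0], [0, 0, 0.002, 0], [0, 0, 0.001, 0], [0, 0, 0.001, 0], [0, 0, 0, 0], [0, 0, 0, 0]],
])

```text
t: 8.08
tcp_pos: [0.4828, 0.1654, 0.0526]
ee_rot: [-0.0, 1.0, -0.0, 0.0]
force: [-0.4, 0.1, -1.5]
grip_width: 0.0363
grasp_force: 60.1
```

>>> drive_tool([
  [[0, 0, 0.0007, 0], [0, 0, 0.0007, 0], [0, 0, 0.0005, 0], [0, 0, 0, 0], [0, 0, 0, 0]],
])

```text
t: 8.5
tcp_pos: [0.4829, 0.1654, 0.0512]
ee_rot: [-0.0, 1.0, -0.0, 0.0]
force: [-4.5, -1.1, 18.5]
grip_width: 0.0364
grasp_force: 62.3
```

>>> drive_tool([
  [[0, 0, 0, 0], [0, 0, 0, 0], [0, 0, 0, 0], [0, 0, 0, 0], [0, 0, 0, 0], [0, 0, 0, 0]],
], claw=0.6)

```text
t: 9.0
tcp_pos: [0.4826, 0.1653, 0.0503]
ee_rot: [0.0, 1.0, -0.0, -0.0]
force: [-0.2, 0.4, -0.6]
grip_width: 0.0682
grasp_force: 0.0
```

>>> drive_tool([
  [[0, 0, -0.01, 0], [0, 0, -0.02, 0], [0, 0, -0.03, 0], [0, 0, -0.03, 0], [0, 0, -0.015, 0], [0, 0, 0, 0]],
])

```text
t: 9.5
tcp_pos: [0.4841, 0.1658, 0.1593]
ee_rot: [-0.001, 1.0, -0.0, 0.002]
force: [1.6, 1.1, 0.2]
grip_width: 0.0684
grasp_force: 0.0
```

```bash
python3 - <<'E'
from h import *
print(arm.get_state()["tcp_pos"])
a=arm.read_camera("wrist");b=arm.read_camera("scene"); cv2.imwrite("pics/w5.png",np.hstack([a[::2,::2,::-1],b[200:440,260:580,::-1]]))
E
```

```text
[0.48412005 0.16579544 0.15930696]
```

View pics/w5.png

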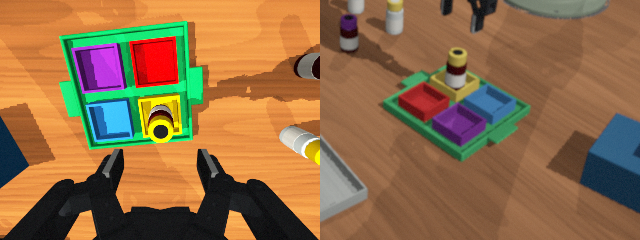

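The yellow bottle stands in its well. Next is the purple filled bottle: hover over it and measure.

>>> drive_tool([
  [[0.005, 0.015, 0, 0], [0.01, 0.03, 0, 0], [0.012, 0.035, 0, 0], [0.012, 0.035, 0, 0], [0.012, 0.035, 0, 0], [0.012, 0.035, 0, 0], [0.01, 0.03, 0, 0], [0.005, 0.016, 0, 0], [0.002, 0.0065, 0, 0], [0, 0, 0, 0], [0, 0, 0, 0]],
], claw=1)

```text
t: 10.52
tcp_pos: [0.5621, -0.0712, 0.1547]
ee_rot: [-0.0, 1.0, 0.0, -0.001]
force: [-0.1, 1.0, 0.0]
grip_width: 0.0854
grasp_force: 0.0
```

```bash
cat > disc.py <<'E'
from h import *
import sys
np.set_printoptions(precision=4,suppress=True)
s=arm.get_state(); ci=arm.camera_info("wrist"); a=arm.read_camera("wrist"); print(s["t"],s["tcp_pos"])
p=proj((float(sys.argv[1]),float(sys.argv[2]),.076),ci); x,y=np.int32(p); print("pred",p)
y0,x0=max(y-40,0),x-40; w=a[y0:y+40,x0:x+40]
m=(w.max(2)<45).astype(np.uint8); n,l,st,c=cv2.connectedComponentsWithStats(m)
for i in range(1,n):
    if st[i,4]>150: q=c[i]+[x0,y0]; print(st[i],q,at_z(q,.076,ci)[:2])
cv2.imwrite(f"pics/d_{sys.argv[3]}.png",w[:,:,::-1])
E
python3 disc.py .5640 -.0715 purple
```

```text
10.5167 [ 0.5621 -0.0712  0.1547]
pred [320.2154 252.1822]
[ 22   1  42  21 200] [323.265 218.645] [ 0.5873 -0.0735]
[ 27  29  27  27 570] [320.0193 254.2193] [ 0.5625 -0.0714]
```

>>> drive_tool([
  [[0, 0, 0.01, 0], [0, 0, 0.025, 0], [0, 0, 0.03, 0], [0, 0, 0.025, 0], [0, 0, 0.015, 0], [0, 0, 0.008, 0], [0, 0, 0.003, 0], [0, 0, 0, 0], [0, 0, 0, 0]],
], claw=1)

```text
t: 11.32
tcp_pos: [0.5631, -0.0719, 0.0401]
ee_rot: [-0.0, 1.0, 0.0, 0.0]
force: [-0.0, 0.5, -0.3]
grip_width: 0.0855
grasp_force: 0.0
```

>>> drive_tool([
  [[0, 0, 0, 0], [0, 0, 0, 0], [0, 0, 0, 0], [0, 0, 0, 0], [0, 0, 0, 0], [0, 0, 0, 0], [0, 0, 0, 0], [0, 0, 0, 0], [0, 0, 0, 0], [0, 0, 0, 0]],
], claw=-1)

```text
t: 12.15
tcp_pos: [0.5629, -0.0723, 0.0401]
ee_rot: [0.0, 1.0, -0.0, 0.0]
force: [-2.7, 0.3, 11.1]
grip_width: 0.036
grasp_force: 59.0
```

>>> drive_tool([
  [[0, 0, -0.005, 0], [0, 0, -0.01, 0], [0, 0, -0.02, 0], [0, 0, -0.025, 0], [0, 0, -0.025, 0], [0, 0, -0.02, 0], [0, 0, -0.01, 0], [0, 0, 0, 0]],
])

```text
t: 12.82
tcp_pos: [0.5637, -0.0723, 0.1569]
ee_rot: [0.0, 1.0, -0.0, 0.002]
force: [0.9, 0.1, -0.9]
grip_width: 0.0362
grasp_force: 60.1
```

>>> drive_tool([
  [[0, -0.01, 0, 0], [0, -0.02, 0, 0], [-0.001, -0.03, 0, 0], [-0.001, -0.035, 0, 0], [-0.001, -0.035, 0, 0], [-0.001, -0.035, 0, 0], [-0.001, -0.035, 0, 0], [0, -0.035, 0, 0], [0, -0.035, 0, 0], [0, -0.03, 0, 0], [0, -0.018, 0, 0], [0, -0.01, 0, 0], [0, 0, 0, 0], [0, 0, 0, 0]],
])

```text
t: 13.98
tcp_pos: [0.5572, 0.2551, 0.1534]
ee_rot: [0.001, 1.0, -0.0, -0.001]
force: [0.1, -1.1, -0.8]
grip_width: 0.0366
grasp_force: 60.1
```

>>> drive_tool([
  [[0, 0, 0.01, 0], [0, 0, 0.02, 0], [0, 0, 0.02, 0], [0, 0, 0.02, 0], [0, 0, 0.012, 0], [0, 0, 0.007, 0], [0, 0, 0.005, 0], [0, 0, 0.003, 0], [0, 0, 0.002, 0], [0, 0, 0.001, 0], [0, 0, 0, 0], [0, 0, 0, 0]],
])

```text
t: 14.98
tcp_pos: [0.5579, 0.2559, 0.0549]
ee_rot: [-0.0, 1.0, -0.0, 0.0]
force: [-0.2, 1.3, -1.6]
grip_width: 0.0364
grasp_force: 60.1
```

Another 3 mm down to the floor, then release, rise and move over to the blue bottle.

>>> drive_tool([
  [[0, 0, 0.001, 0], [0, 0, 0.0007, 0], [0, 0, 0.0007, 0], [0, 0, 0.0003, 0], [0, 0, 0, 0], [0, 0, 0, 0]],
])

```text
t: 15.48
tcp_pos: [0.5578, 0.2559, 0.0521]
ee_rot: [-0.0, 1.0, -0.0, 0.0]
force: [-1.6, -0.5, 7.2]
grip_width: 0.0364
grasp_force: 61.0
```

>>> drive_tool([
  [[0, 0, 0, 0], [0, 0, 0, 0], [0, 0, 0, 0], [0, 0, 0, 0], [0, 0, 0, 0], [0, 0, -0.01, 0], [0, 0, -0.02, 0], [0, 0, -0.03, 0], [0, 0, -0.03, 0], [0, 0, -0.013, 0], [0, 0, 0, 0], [0, 0, 0, 0]],
], claw=0.6)

```text
t: 16.48
tcp_pos: [0.558, 0.2559, 0.1558]
ee_rot: [-0.0, 1.0, -0.0, 0.001]
force: [0.8, 0.1, 0.1]
grip_width: 0.068
grasp_force: 0.0
```

>>> drive_tool([
  [[0, 0.015, 0, 0], [0.003, 0.03, 0, 0], [0.004, 0.035, 0, 0], [0.004, 0.035, 0, 0], [0.004, 0.035, 0, 0], [0.004, 0.035, 0, 0], [0.004, 0.035, 0, 0], [0.004, 0.035, 0, 0], [0.004, 0.035, 0, 0], [0.004, 0.035, 0, 0], [0.003, 0.035, 0, 0], [0.002, 0.035, 0, 0], [0, 0.03, 0, 0], [0, 0.015, 0, 0], [0, 0.006, 0, 0], [0, 0, 0, 0], [0, 0, 0, 0]],
], claw=1)

```text
t: 17.9
tcp_pos: [0.5974, -0.189, 0.1541]
ee_rot: [-0.0, 1.0, 0.0, -0.0]
force: [-0.4, 0.6, -1.1]
grip_width: 0.0853
grasp_force: 0.0
```

```bash
python3 disc.py .5975 -.1900 blue
```

```text
17.9 [ 0.5974 -0.189   0.1541]
pred [321.3633 255.0665]
[ 26   0  41  20 167] [327.3892 218.8982] [ 0.6226 -0.1938]
[ 29  26  28  26 573] [323.5951 253.7382] [ 0.5985 -0.1915]
```

>>> drive_tool([
  [[0.001, 0.0015, 0.01, 0], [0, 0, 0.025, 0], [0, 0, 0.03, 0], [0, 0, 0.025, 0], [0, 0, 0.015, 0], [0, 0, 0.008, 0], [0, 0, 0.003, 0], [0, 0, 0, 0], [0, 0, 0, 0]],
], claw=1)

```text
t: 18.7
tcp_pos: [0.5992, -0.1915, 0.0394]
ee_rot: [0.0, 1.0, 0.0, 0.001]
force: [-0.1, -0.0, 0.6]
grip_width: 0.0855
grasp_force: 0.0
```

>>> drive_tool([
  [[0, 0, 0, 0], [0, 0, 0, 0], [0, 0, 0, 0], [0, 0, 0, 0], [0, 0, 0, 0], [0, 0, 0, 0], [0, 0, 0, 0], [0, 0, 0, 0], [0, 0, 0, 0], [0, 0, 0, 0]],
], claw=-1)

```text
t: 19.53
tcp_pos: [0.5989, -0.1918, 0.0394]
ee_rot: [0.0, 1.0, -0.0, 0.0]
force: [-2.1, 1.5, 9.4]
grip_width: 0.0365
grasp_force: 59.2
```

>>> drive_tool([
  [[0, 0, -0.005, 0], [0, 0, -0.01, 0], [0, 0, -0.02, 0], [0, 0, -0.025, 0], [0, 0, -0.025, 0], [0, 0, -0.02, 0], [0, 0, -0.01, 0], [0, 0, 0, 0]],
])

```text
t: 20.2
tcp_pos: [0.5996, -0.1921, 0.1564]
ee_rot: [0.0, 1.0, -0.0, 0.002]
force: [-0.0, -0.8, -0.9]
grip_width: 0.0369
grasp_force: 60.0
```

>>> drive_tool([
  [[-0.002, -0.01, -0.003, 0], [-0.006, -0.02, -0.003, 0], [-0.009, -0.03, -0.004, 0], [-0.01, -0.034, 0, 0], [-0.01, -0.034, 0, 0], [-0.01, -0.034, 0, 0], [-0.01, -0.034, 0, 0], [-0.01, -0.034, 0, 0], [-0.01, -0.034, 0, 0], [-0.01, -0.034, 0, 0], [-0.01, -0.034, 0, 0], [-0.01, -0.034, 0, 0], [-0.009, -0.034, 0, 0], [-0.005, -0.02, 0, 0], [-0.003, -0.013, 0, 0], [-0.001, -0.007, 0, 0], [0, 0, 0, 0], [0, 0, 0, 0]],
])

```text
t: 21.7
tcp_pos: [0.4739, 0.2471, 0.1633]
ee_rot: [0.0, 1.0, -0.001, -0.0]
force: [0.5, -1.0, -0.9]
grip_width: 0.0366
grasp_force: 60.1
```

>>> drive_tool([
  [[0, 0, 0.01, 0], [0, 0, 0.02, 0], [0, 0, 0.025, 0], [0, 0, 0.025, 0], [0, 0, 0.012, 0], [0, 0, 0.007, 0], [0, 0, 0.005, 0], [0, 0, 0.003, 0], [0, 0, 0.002, 0], [0, 0, 0.001, 0], [0, 0, 0, 0], [0, 0, 0, 0]],
])

```text
t: 22.7
tcp_pos: [0.474, 0.2485, 0.0542]
ee_rot: [-0.0, 1.0, -0.0, 0.0]
force: [-0.2, -0.1, -0.7]
grip_width: 0.0366
grasp_force: 60.1
```

>>> drive_tool([
  [[0, 0, 0.001, 0], [0, 0, 0.0007, 0], [0, 0, 0.0007, 0], [0, 0, 0.0003, 0], [0, 0, 0, 0], [0, 0, 0, 0]],
])

```text
t: 23.2
tcp_pos: [0.4738, 0.2484, 0.0514]
ee_rot: [-0.0, 1.0, -0.0, 0.0]
force: [-2.5, -0.8, 9.6]
grip_width: 0.0365
grasp_force: 61.2
```

>>> drive_tool([
  [[0, 0, 0, 0], [0, 0, 0, 0], [0, 0, 0, 0], [0, 0, 0, 0], [0, 0, 0, 0], [0, 0, -0.01, 0], [0, 0, -0.02, 0], [0, 0, -0.03, 0], [0, 0, -0.03, 0], [0, 0, -0.013, 0], [0, 0, 0, 0], [0, 0, 0, 0]],
], claw=0.6)

```text
t: 24.2
tcp_pos: [0.474, 0.2484, 0.1551]
ee_rot: [-0.0, 1.0, -0.0, 0.001]
force: [-0.3, -0.0, -0.8]
grip_width: 0.0678
grasp_force: 0.0
```

>>> drive_tool([
  [[0.005, 0.015, 0, 0], [0.008, 0.03, 0, 0], [0.009, 0.035, 0, 0], [0.009, 0.035, 0, 0], [0.009, 0.035, 0, 0], [0.009, 0.035, 0, 0], [0.009, 0.035, 0, 0], [0.009, 0.035, 0, 0], [0.009, 0.035, 0, 0], [0.009, 0.035, 0, 0], [0.009, 0.035, 0, 0], [0.009, 0.035, 0, 0], [0.009, 0.035, 0, 0], [0.0085, 0.035, 0, 0], [0, 0.035, 0, 0], [0, 0.03, 0, 0], [0, 0.015, 0, 0], [0, 0.005, 0, 0], [0, 0, 0, 0], [0, 0, 0, 0]],
], claw=1)

```text
t: 25.87
tcp_pos: [0.5942, -0.3001, 0.1534]
ee_rot: [-0.001, 1.0, 0.0, -0.0]
force: [0.3, 0.9, -0.3]
grip_width: 0.0853
grasp_force: 0.0
```

```bash
python3 disc.py .5940 -.3020 red
```

```text
25.8667 [ 0.5942 -0.3001  0.1534]
pred [322.6983 255.851 ]
[ 35  23  29  27 594] [331.1397 251.1094] [ 0.5974 -0.3076]
```

>>> drive_tool([
  [[0.0025, 0.006, 0.01, 0], [0, 0, 0.025, 0], [0, 0, 0.03, 0], [0, 0, 0.025, 0], [0, 0, 0.015, 0], [0, 0, 0.008, 0], [0, 0, 0.003, 0], [0, 0, 0, 0], [0, 0, 0, 0]],
], claw=1)

```text
t: 26.67
tcp_pos: [0.5973, -0.3079, 0.0391]
ee_rot: [0.0, 1.0, -0.0, 0.001]
force: [-0.2, 0.3, -0.3]
grip_width: 0.085
grasp_force: 0.0
```

>>> drive_tool([
  [[0, 0, 0, 0], [0, 0, 0, 0], [0, 0, 0, 0], [0, 0, 0, 0], [0, 0, 0, 0], [0, 0, 0, 0], [0, 0, 0, 0], [0, 0, 0, 0], [0, 0, 0, 0], [0, 0, 0, 0]],
], claw=-1)

```text
t: 27.5
tcp_pos: [0.5969, -0.3079, 0.0387]
ee_rot: [0.0, 1.0, -0.0, 0.0]
force: [-2.1, 0.1, 8.1]
grip_width: 0.0368
grasp_force: 59.5
```

>>> drive_tool([
  [[0, 0, -0.005, 0], [0, 0, -0.01, 0], [0, 0, -0.02, 0], [0, 0, -0.025, 0], [0, 0, -0.025, 0], [0, 0, -0.02, 0], [0, 0, -0.02, 0], [0, 0, 0, 0]],
])

```text
t: 28.17
tcp_pos: [0.5982, -0.3085, 0.1681]
ee_rot: [0.001, 1.0, -0.0, 0.003]
force: [0.0, -0.4, -0.8]
grip_width: 0.0363
grasp_force: 60.0
```

>>> drive_tool([
  [[0, -0.01, 0, 0], [-0.001, -0.02, 0, 0], [-0.003, -0.03, 0, 0], [-0.003, -0.035, 0, 0], [-0.003, -0.035, 0, 0], [-0.003, -0.035, 0, 0], [-0.003, -0.035, 0, 0], [-0.003, -0.035, 0, 0], [-0.003, -0.035, 0, 0], [-0.003, -0.035, 0, 0], [-0.003, -0.035, 0, 0], [-0.003, -0.035, 0, 0], [0, -0.035, 0, 0], [0, -0.035, 0, 0], [0, -0.02, 0, 0], [0, -0.011, 0, 0], [0, -0.005, 0, 0], [0, 0, 0, 0], [0, 0, 0, 0]],
])

```text
t: 29.75
tcp_pos: [0.5656, 0.1719, 0.1628]
ee_rot: [0.0, 1.0, -0.001, -0.0]
force: [0.1, -0.4, -1.0]
grip_width: 0.0362
grasp_force: 60.1
```

>>> drive_tool([
  [[0, 0, 0.01, 0], [0, 0, 0.02, 0], [0, 0, 0.027, 0], [0, 0, 0.025, 0], [0, 0, 0.012, 0], [0, 0, 0.007, 0], [0, 0, 0.005, 0], [0, 0, 0.003, 0], [0, 0, 0.002, 0], [0, 0, 0.001, 0], [0, 0, 0, 0], [0, 0, 0, 0]],
])

```text
t: 30.75
tcp_pos: [0.566, 0.1734, 0.0516]
ee_rot: [-0.0, 1.0, -0.0, 0.0]
force: [-0.7, 0.2, -0.7]
grip_width: 0.0366
grasp_force: 60.1
```

>>> drive_tool([
  [[0, 0, 0.0005, 0], [0, 0, 0.0005, 0], [0, 0, 0, 0], [0, 0, 0, 0]],
])

```text
t: 31.08
tcp_pos: [0.566, 0.1734, 0.0507]
ee_rot: [-0.0, 1.0, -0.0, 0.0]
force: [-2.8, -0.3, 10.1]
grip_width: 0.0366
grasp_force: 61.2
```

>>> drive_tool([
  [[0, 0, 0, 0], [0, 0, 0, 0], [0, 0, 0, 0], [0, 0, 0, 0], [0, 0, 0, 0], [0, 0, -0.01, 0], [0, 0, -0.02, 0], [0, 0, -0.03, 0], [0, 0, -0.035, 0], [0, 0, -0.035, 0], [0, 0, -0.03, 0], [-0.02, 0.02, -0.02, 0], [-0.03, 0.03, 0, 0], [-0.03, 0.03, 0, 0], [-0.02, 0.03, 0, 0], [0, 0, 0, 0], [0, 0, 0, 0]],
], claw=0.6)

```text
t: 32.5
tcp_pos: [0.4662, 0.063, 0.2312]
ee_rot: [0.0, 1.0, -0.001, 0.001]
force: [0.5, 0.8, 0.3]
grip_width: 0.0682
grasp_force: 0.0
```

```bash
python3 - <<'E'
from h import *
print(arm.get_state()["tcp_pos"])
a=arm.read_camera("top");b=arm.read_camera("scene"); cv2.imwrite("pics/end.png",np.hstack([a[150:390,150:500,::-1],b[150:390,200:520,::-1]]))
E
```

```text
[0.46622393 0.06296788 0.23116485]
```

View pics/end.png

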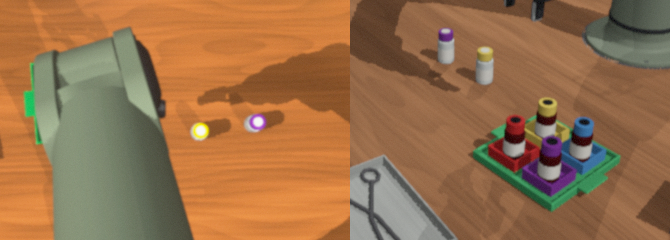

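All four filled bottles stand upright in the wells of their own colour (scene crop around (545,150)). The two unused bottles stand where they were, and the gripper is clear.

```bash
python3 -c "
from rig import arm
print(arm.close_job())"
```

```text
the job is handed in; nothing more can be done
None
```

The four filled bottles stand upright in the wells of their own cap colour, the two unused bottles were left where they stood, and the job was handed in at about 33 s of the 99 s allowed.

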